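Move the battery pack from charger to work light

TASK

Take the battery pack off its charger: squeeze in both of its release buttons and keep them in while you pull the pack straight up, without yanking against the clip. Fit it into the empty socket of the work light, pressing it gently but fully home with the buttons still squeezed, then let go so that both buttons spring out and the pack is locked in. Leave the other things on the bench where they are.

Things in the scene. Friction and masses are not known exactly. Their poses are not given: they have to be found in the camera images.
- pack: black stick battery pack, about 0.3 kg, 104 mm tall. Origin: centre of its stem's underside, z up. Stem 36 (x) by 38 (y) mm, z = 0 to 50; above it a cap 50 (x) by 48 (y) mm, z = 50 to 104. On the cap's +y and -y sides a grey ribbed release button, 20 mm wide (x), z = 66 to 94, stands 6 mm proud: 60 mm over both, 48 mm squeezed. Squeezing it with more than 45 N would crack it
- button_a_face (a point): centre of the outer face of the button on the pack's +y side (pack frame 0, 30, 80 mm; moves inward when pressed). From each button a leg runs down the stem's side to a tooth (z = 6 to 20) that stands out and hooks under the catch in the socket; squeezing draws the tooth in
- button_b_face (a point): centre of the outer face of the button on the pack's -y side (pack frame 0, -30, 80 mm; moves inward when pressed)
- button_a (a joint): travel of the +y button, m: 0 fully out, 0.006 fully in (flush with the cap); its spring pushes with 6 N when out, 14 N when fully in. Both buttons must be in by 0.005 or more for the pack to come free; otherwise the clip holds it
- button_b (a joint): travel of the -y button, the same
- charger: black battery charger in which the pack stands at the start: fixed block 100 (x) by 90 (y) by 56 mm high, origin at the centre of its underside. Its well is 38 (x) by 40 (y) mm, the top 4 mm widened to a 45 degree funnel, with a catch in each y side. The clipped pack has 2 mm of play upward, 1 mm sideways. More than 40 N between pack and charger breaks the clip
- charger_floor (a point): centre of the charger's well floor, 48 mm below the rim, 8 mm above the bench; the pack's origin is here at the start, with the axes of pack and charger parallel
- light: work light, fixed: grey block 100 (x) by 90 (y) by 56 mm high with an empty well as wide as the charger's; origin at the centre of the block's underside, below the well. An LED panel 150 mm wide and 100 mm high stands 105 mm to +x of the well. The pack fits either way round (half turn). Do not press pack and light together with more than 35 N
- light_mouth (a point): centre of the mouth of the light's well, level with the rim, 56 mm above the bench, z up. The seat inside (floor, catches) is set to a depth that differs from light to light: the pack is home with its underside 38 to 48 mm below this point, felt as a hard stop. There, let go, it locks; 2 mm higher it does not
- contact_pin (a joint): brass spring pin that stands 10 mm up from the middle of the light's seat, m: 0 out; fully down at 0.0098. It resists the pack with 3 N at first and 6 N at the end, is down when the pack is home, and on release lifts the pack by up to 2 mm against the catches. Pushed in with the buttons not squeezed, the pack jams
- screwdriver: screwdriver lying on the bench, bystander
- hammer: hammer lying on the bench, bystander
- tin: tin, 70 mm wide and 100 mm high, standing on the bench, bystander
Not all that is in view belongs to the job. What is shaped like the pack but blue or green is not meant.

How it is judged:
On the way, in this order (a step that is already met when the one before it is completed fails the run):
1. both release buttons are squeezed in while the pack is still in the charger (value of joint each of button_a, button_b above 0.0045 m and z of pack in the frame of charger_floor below 0.006 m), for 0.1 s.
2. the pack is out of the charger (z of pack in the frame of charger_floor above 0.055 m), for 0.1 s.
At the end, for the whole second after the job is handed in: the pack stands upright in the work light's socket, its underside at least 35 mm below the rim and within 4 mm of the well's axis, both buttons sprung out again (within 1.5 mm), at rest and released (z of pack in the frame of light_mouth below -0.035 m and horizontal distance between pack and light_mouth below 0.004 m and angle between pack's own z axis and vertical below 0.06 rad and value of joint each of button_a, button_b below 0.0015 m and linear speed of pack below 0.02 m/s); the robot touches nothing.
It fails at once if the pack is squeezed too hard (more than about 50 N a side) (contact force between the fingers and pack above 100 N).
It fails at once if more than 40 N between pack and charger (the clip is yanked) (contact force between pack and charger above 40 N).
It fails at once if the pack is pressed into the work light with more than 35 N (contact force between pack and light above 35 N).
It fails at once if the screwdriver, hammer or tin is moved by more than 30 mm (distance of any of screwdriver, hammer, tin from where it was at the start of the episode above 0.03 m).
It also fails if it takes over 51 s, if anything falls off the work surface, if the arm or the gripper's body presses on something with over 40 N, if the wrist force passes 120 N, or if a joint passes its speed limit or range.

ROBOT

A 6-joint arm with a two-finger parallel gripper is mounted at the origin on the work surface. World frame = base frame: x ahead of the robot, y to its left, z up, the work surface at z = 0. Lengths are in m, angles in rad, forces in N, time in s.
With the tool pointing down it reaches from about 0.4 to 0.825 m from the base axis. Payload 7 kg.
Tool frame: the origin (TCP) lies at the very end of the fingers, on their centre line; the grasp point (between the pads) lies 19 mm behind it; z points along the fingers, y is the line along which they close (so a half turn about z gives the same grasp; the last joint's range is limited). The gripper opens to 88 mm and grips with 3 to 60 N. Pads are 19 mm wide; open, the fingers measure 130 mm over their backs; the gripper's body (78 mm by 193 mm) begins 47 mm behind the grasp point.
Start: joints at [1.431, 0.359, 0.012, 0, -1.224, -0.288], TCP at [0.28, 0.614, 0.202] pointing down, gripper open.
Joint ranges: [-3.07, 3.07], [-1.43, 2.12], [-1.02, 1.25], [-3.03, 1.67], [-3.05, -0], [-3.03, 3.03]. Speed limits (rad/s): [2.39, 2.39, 3.01, 3.14, 3.14, 3.14].

INTERFACE

Orientations are given as [roll, pitch, yaw] about the fixed x, y, z axes, in that order (R = Rz(yaw) Ry(pitch) Rx(roll)).
In Python, from station import arm gives the robot as it stands. The module is installed in compiled form; this text tells all that it offers.
- The arm moves only by the shell command python3 -m crank 'ROWS' [FORCE]. ROWS is JSON, a list of rows, each an object of numbers: "dx", "dy", "dz": the shift along the world's x, y, z in m; "twist": the turn about the world's z in degrees; "grip": the opening, from -1 (shut) to 1 (fully open). A call has exactly 5 rows; each row is the pose to reach, as a shift and turn from the pose commanded when the call began; what a row does not reach only later rows make up. A row lasts 1/12 s, in which the tool goes at most 41.7 mm and 7.16 degrees, less where a joint would pass 70% of its speed; a pose out of reach is approached as far as the arm can. A call with a gripper value outside its range is refused whole. The fingers move at their own pace and stop on an object; FORCE is the grip in N (left out, the last holds). Time passes only in rows, so rows that repeat a pose let the fingers close, or fill a call up. It gives the time, the measured TCP pose, the force, the opening and the grip force at its end, in the units of the state.
- arm.get_state(): the state, without advancing time (a new reading comes with each control period).
- arm.grab_frame(name): name is "scene" or "top" or "wrist"; returns the picture (480x640x3 uint8, red, green, blue); there is no depth.
- arm.get_calibration(name): a dict with "fx", "fy", "cx", "cy" (pixels), "cam_to_world" (4x4, takes a point from camera to world coordinates); the wrist camera has in their place "tool_from_camera" (4x4, takes a point from camera to tool coordinates, whose origin is the TCP and whose axes are the flange's). Camera axes: x right, y down, z forward; pixel columns grow to the right and rows downward; lengths in m; the calibration is good to about 2 mm. The wrist camera is an equidistant fisheye: a pixel r from the principal point sees the ray r / f radians off the axis. A picture is of the moment at which its call begins: read the wrist's pose just before it. get_calibration takes no time and is no camera call.
- arm.job_done(): hands the job in; it is judged then, once.
The state is a dict: "t": time; "q": joint angles; "qd": joint speeds; "joint_efforts": joint torques, N m; "eef_pos": TCP position; "ee_rot": TCP orientation; "force": force on the tool from outside, world axes, zero at the start; "moment": the same for the moment, N m; "width": finger opening in m; "gripper_force": force on a finger pad.
Only numpy, scipy, OpenCV 4.12 (cv2) and the standard library are available. Lean on these libraries where they do the work, as an engineer would, in place of code of your own. Each camera call takes 0.05 s, during which the arm holds its last target. There are 200 camera calls.

## Working session

There is one attempt and no reset: what is moved stays moved. The work goes in short steps, Python scripts to look and compute and a shell command to move; the robot and the scene stay as the last step left them, time stands still between calls to the robot, and variables do not carry over. Pictures are saved under pics/ and viewed, at most 10 in all, crops included, and the job is handed in when it is done.

```bash
mkdir -p pics; python3 - <<'E'
from station import arm
import cv2,numpy as np
s=arm.get_state();print(s)
for n in("scene","top"):
    c=arm.get_calibration(n);print(n,{k:np.round(v,3).tolist() for k,v in c.items()})
    cv2.imwrite(f"pics/{n}.png",arm.grab_frame(n)[:,:,::-1])
E
```

```text
{'t': 0.0, 'q': array([ 1.43105697e+00,  3.59397237e-01,  1.10568549e-02, -3.57861244e-04,
       -1.22411153e+00, -2.88079117e-01]), 'qd': array([ 2.10940937e-03, -1.44213857e-04, -6.92346553e-04,  7.38293151e-05,
        2.40612245e-03, -9.50407707e-04]), 'joint_efforts': array([ 2.62803725e-03, -5.82729685e+01,  2.93050289e+01,  6.99738890e+00,
        6.93943395e-03, -1.58527764e-04]), 'eef_pos': array([0.27986584, 0.61365658, 0.20151378]), 'ee_rot': array([ 3.13990971e+00, -1.47869022e-04, -4.27940222e-01]), 'force': array([ 0.33291688, -0.41092   , -0.05100157]), 'moment': array([ 0.03472871, -0.05191149, -0.00959517]), 'gripper_force': 0.0, 'width': 0.08767175843132786}
scene {'fx': 527.21, 'fy': 527.21, 'cx': 315.577, 'cy': 232.758, 'cam_to_world': [[-0.779, 0.525, -0.343, 1.044], [0.627, 0.656, -0.42, 0.596], [0.004, -0.542, -0.84, 1.286], [0.0, 0.0, 0.0, 1.0]]}
top {'fx': 444.131, 'fy': 444.131, 'cx': 319.092, 'cy': 243.013, 'cam_to_world': [[0.027, -0.992, 0.124, 0.392], [-1.0, -0.028, -0.006, 0.026], [0.009, -0.123, -0.992, 1.153], [0.0, 0.0, 0.0, 1.0]]}
```

View pics/scene.png

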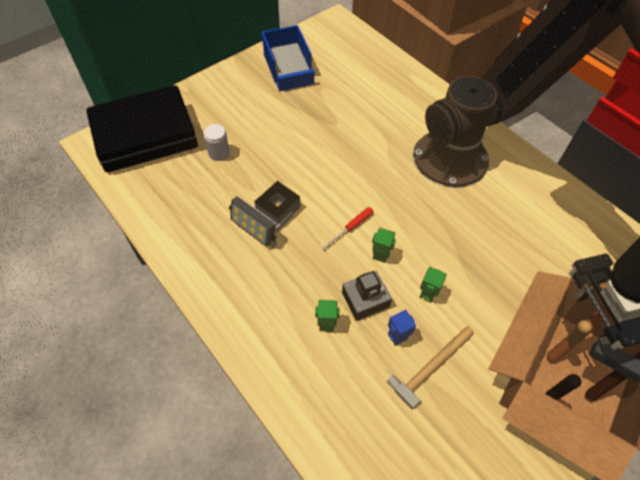

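View pics/top.png

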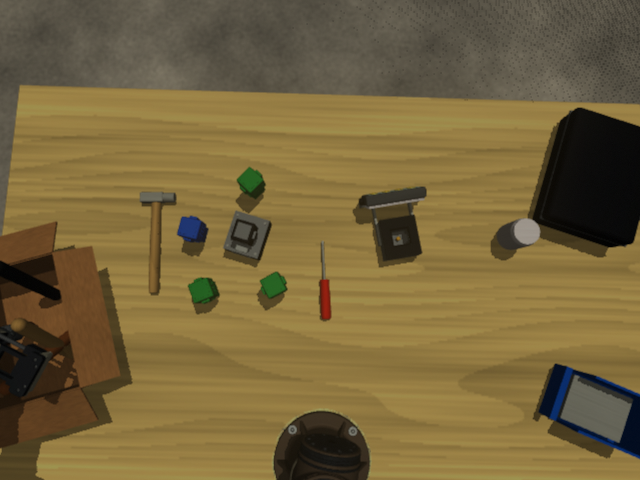

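The top view shows black pack-like item (245,232) standing in the charger block (247,237). The other pack-shaped things are blue (192,229) and green (251,181), (203,291), (273,285). The black one in the charger fits the description. The light is at (398,238) with its panel at (393,197). I'll confirm this in a crop and measure.

```bash
cat > h.py <<'E'
import numpy as np,cv2
from station import arm
def ray(n,px,z,T=None):
    c=arm.get_calibration(n); u=(np.array(px,float)-[c["cx"],c["cy"]])
    if n=="wrist":
        f=c["fx"]; r=np.hypot(*u); th=r/f
        d=np.array([*(u/max(r,1e-9)*np.sin(th)),np.cos(th)]); M=T@np.array(c["tool_from_camera"])
    else:
        d=np.array([u[0]/c["fx"],u[1]/c["fy"],1]); M=np.array(c["cam_to_world"])
    w=M[:3,:3]@d; o=M[:3,3]
    return o+w*(z-o[2])/w[2]
E
python3 - <<'E'
from h import *
t=cv2.imread("pics/top.png");s=cv2.imread("pics/scene.png")
a=cv2.resize(t[170:300,160:300],(400,371),interpolation=3);b=cv2.resize(s[230:360,300:440],(400,371),interpolation=3)
c=cv2.resize(t[180:275,350:440],(400,422),interpolation=3);d=np.zeros((422,800,3),np.uint8)
d[:371,:400]=a;d[:371,400:]=b
cv2.imwrite("pics/crop.png",d[:371])
cv2.imwrite("pics/cropl.png",c)
for p,z in(((244,233),.112),((247,237),.056),((398,238),.008),((398,238),.056)):print(p,z,ray("top",p,z).round(3))
E
```

```text
(244, 233) 0.112 [0.541 0.199 0.112]
(247, 237) 0.056 [0.539 0.2   0.056]
(398, 238) 0.008 [ 0.554 -0.185  0.008]
(398, 238) 0.056 [ 0.547 -0.177  0.056]
```

View pics/crop.png

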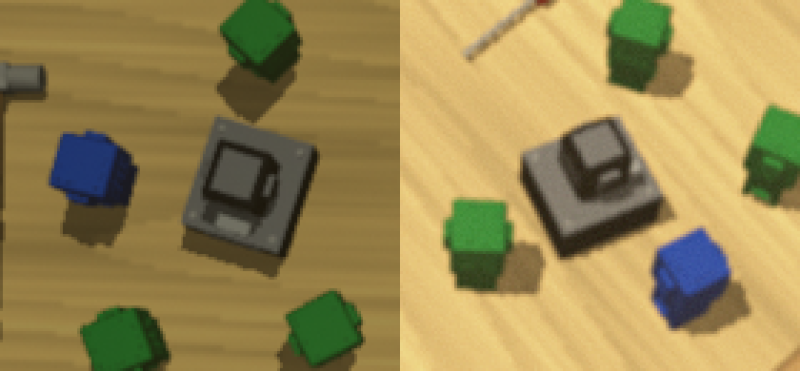

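View pics/cropl.png

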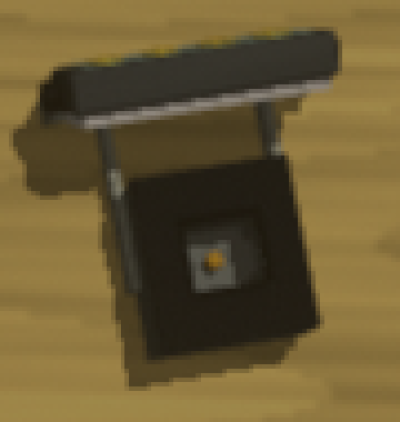

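Confirmed: the black pack with grey side buttons sits in the charger, with its y axis roughly image-horizontal (yaw about -17°). The light's well, with its brass pin, is at crop pixel (215,260). Moving above the charger.

```bash
python3 -m crank '[{"dx":0.01,"dy":-0.01,"dz":0.035,"grip":1},{"dx":0.03,"dy":-0.04,"dz":0.05,"grip":1},{"dx":0.05,"dy":-0.075,"dz":0.05,"grip":1},{"dx":0.07,"dy":-0.11,"dz":0.05,"twist":4,"grip":1},{"dx":0.09,"dy":-0.145,"dz":0.05,"twist":7.5,"grip":1}]'
python3 -m crank '[{"dx":0.02,"dy":-0.035,"grip":1},{"dx":0.04,"dy":-0.07,"grip":1},{"dx":0.06,"dy":-0.105,"grip":1},{"dx":0.08,"dy":-0.14,"grip":1},{"dx":0.10,"dy":-0.165,"grip":1}]'
python3 -m crank '[{"dx":0.02,"dy":-0.03,"grip":1},{"dx":0.04,"dy":-0.06,"grip":1},{"dx":0.06,"dy":-0.09,"grip":1},{"dx":0.07,"dy":-0.105,"grip":1},{"dx":0.07,"dy":-0.105,"grip":1}]'
cat >> h.py <<'E'
from scipy.spatial.transform import Rotation as R
def tool(s):
    T=np.eye(4);T[:3,:3]=R.from_euler("xyz",s["ee_rot"]).as_matrix();T[:3,3]=s["eef_pos"];return T
E
python3 - <<'E'
from h import *
s=arm.get_state();print(s["t"],s["eef_pos"].round(4),s["ee_rot"].round(4),s["force"].round(2))
np.save("T1.npy",tool(s))
cv2.imwrite("pics/w1.png",arm.grab_frame("wrist")[:,:,::-1])
c=arm.get_calibration("wrist");print(c)
E
```

```text
0.1 [0.2799 0.6137 0.2016] [ 3.1401e+00 -1.0000e-04 -4.2790e-01] [ 0.19  0.19 -0.11]
{'fx': 371.64829954431775, 'fy': 371.64829954431775, 'cx': 316.3365532137675, 'cy': 241.0302582033309, 'tool_from_camera': array([[-9.10531657e-04, -9.55719873e-01, -2.94276562e-01,
         7.87809064e-02],
       [ 9.99999582e-01, -8.45638387e-04, -3.47760842e-04,
        -6.30031625e-04],
       [ 8.35103910e-05, -2.94276755e-01,  9.55720244e-01,
        -1.82697553e-01],
       [ 0.00000000e+00,  0.00000000e+00,  0.00000000e+00,
         1.00000000e+00]])}invalid input at $[0]: expected keys dx, dy, dz, twist, grip
invalid input at $[0]: expected keys dx, dy, dz, twist, grip
invalid input at $[0]: expected keys dx, dy, dz, twist, grip
```

View pics/w1.png

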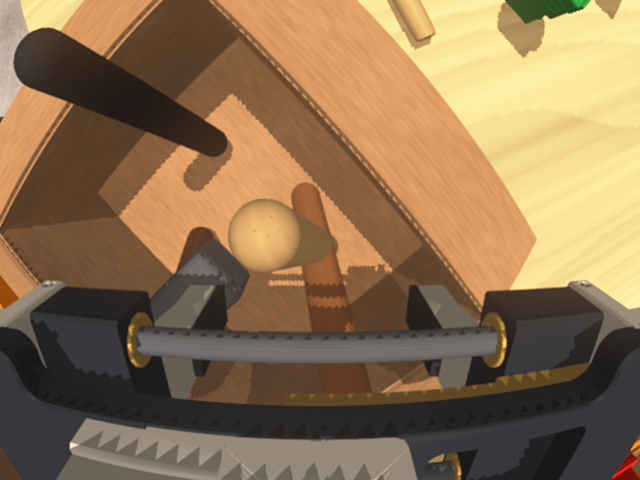

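The rows were refused because every key has to be present. The wrist view still shows the toolbox, so nothing has moved. Sending again with all keys, going up first.

```bash
python3 -m crank '[{"dx":0.0,"dy":0,"dz":0.04,"twist":0,"grip":1},{"dx":0.02,"dy":-0.025,"dz":0.06,"twist":0,"grip":1},{"dx":0.04,"dy":-0.055,"dz":0.06,"twist":0,"grip":1},{"dx":0.06,"dy":-0.09,"dz":0.06,"twist":4,"grip":1},{"dx":0.08,"dy":-0.125,"dz":0.06,"twist":7.5,"grip":1}]'
python3 -m crank '[{"dx":0.02,"dy":-0.035,"dz":0,"twist":0,"grip":1},{"dx":0.04,"dy":-0.07,"dz":0,"twist":0,"grip":1},{"dx":0.06,"dy":-0.105,"dz":0,"twist":0,"grip":1},{"dx":0.08,"dy":-0.14,"dz":0,"twist":0,"grip":1},{"dx":0.10,"dy":-0.17,"dz":0,"twist":0,"grip":1}]'
python3 -m crank '[{"dx":0.02,"dy":-0.03,"dz":0,"twist":0,"grip":1},{"dx":0.04,"dy":-0.06,"dz":0,"twist":0,"grip":1},{"dx":0.06,"dy":-0.09,"dz":0,"twist":0,"grip":1},{"dx":0.08,"dy":-0.12,"dz":0,"twist":0,"grip":1},{"dx":0.08,"dy":-0.12,"dz":0,"twist":0,"grip":1}]'
python3 - <<'E'
from h import *
s=arm.get_state();print(s["t"],s["eef_pos"].round(4),s["ee_rot"].round(4),s["force"].round(2))
np.save("T1.npy",tool(s))
cv2.imwrite("pics/w2.png",arm.grab_frame("wrist")[:,:,::-1])
E
```

```text
t: 0.57
eef_pos: [0.3604, 0.4879, 0.2623]
ee_rot: [3.142, 0.0, -0.293]
force: [1.5, -0.1, -0.7]
width: 0.0873
gripper_force: 0.0
t: 0.98
eef_pos: [0.4604, 0.3168, 0.2627]
ee_rot: [-3.141, 0.0, -0.297]
force: [1.1, -0.0, -0.1]
width: 0.0877
gripper_force: 0.0
t: 1.4
eef_pos: [0.5421, 0.1946, 0.2621]
ee_rot: [3.14, -0.0, -0.301]
force: [-0.5, 0.9, 0.8]
width: 0.0875
gripper_force: 0.0
1.4 [0.5421 0.1946 0.2621] [ 3.1401 -0.     -0.3008] [-0.53  0.94  0.81]
```

View pics/w2.png

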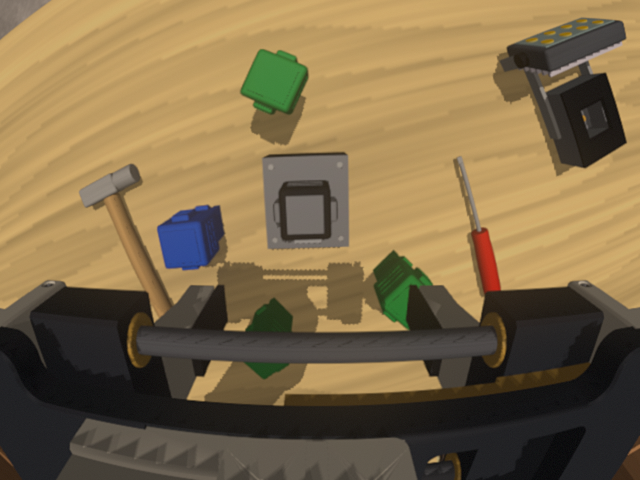

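The wrist view shows the charger's top face at (263-349, 153-248), with the black pack cap at (305,212) and grey buttons left and right at (277,212) and (334,210). The light is at (590,120). Measuring from contours.

```bash
python3 - <<'E'
from h import *
T=np.load("T1.npy");im=cv2.imread("pics/w2.png");h=cv2.cvtColor(im,cv2.COLOR_BGR2HSV)
m=((h[...,1]<60)&(h[...,2]>75)).astype(np.uint8);m[255:]=0;m[:140]=0;m[:,:240]=0;m[:,375:]=0
cs,hi=cv2.findContours(m,cv2.RETR_TREE,cv2.CHAIN_APPROX_NONE)
for c in sorted(cs,key=cv2.contourArea)[::-1][:4]:
    if cv2.contourArea(c)<40: continue
    a=cv2.contourArea(c);bb=cv2.boundingRect(c)
    z=.056 if bb[2]>70 else .112
    P=np.array([ray("wrist",p[0],z,T)[:2] for p in c],np.float32)
    r=cv2.minAreaRect(P*1000);print(a,bb,z,"rect mm",np.round(r[0],1),np.round(r[1],1),round(r[2],1))
E
```

```text
7401.5 (263, 155, 85, 94) 0.056 rect mm [547.8 204.9] [ 88.6 100.3] 74.4
2969.5 (275, 179, 62, 63) 0.112 rect mm [550.1 202.7] [55.7 57.3] 75.6
1394.5 (285, 195, 39, 40) 0.112 rect mm [547.2 205.4] [34.6 36.8] 73.0
```

```bash
python3 -m crank '[{"dx":0.0055,"dy":0.0105,"dz":0,"twist":1.6,"grip":1},{"dx":0.0055,"dy":0.0105,"dz":-0.04,"twist":1.6,"grip":1},{"dx":0.0055,"dy":0.0105,"dz":-0.08,"twist":1.6,"grip":1},{"dx":0.0055,"dy":0.0105,"dz":-0.115,"twist":1.6,"grip":1},{"dx":0.0055,"dy":0.0105,"dz":-0.125,"twist":1.6,"grip":1}]'
python3 - <<'E'
from h import *
s=arm.get_state();print(s["t"],s["eef_pos"].round(4),s["ee_rot"].round(4),s["force"].round(2))
T=tool(s);np.save("T2.npy",T);im=arm.grab_frame("wrist")[:,:,::-1].copy();cv2.imwrite("pics/w3.png",im)
h=cv2.cvtColor(im,cv2.COLOR_BGR2HSV)
m=((h[...,1]<60)&(h[...,2]>75)).astype(np.uint8)
cs,hi=cv2.findContours(m,cv2.RETR_LIST,cv2.CHAIN_APPROX_NONE)
for c in cs:
    if cv2.contourArea(c)<800: continue
    bb=cv2.boundingRect(c)
    for z in(.112,.056):
        P=np.array([ray("wrist",p[0],z,T)[:2] for p in c],np.float32)
        r=cv2.minAreaRect(P*1000)
        if np.hypot(r[0][0]-547,r[0][1]-205)<60:print(bb,z,np.round(r[0],1),np.round(r[1],1),round(r[2],1))
E
```

```text
t: 1.87
eef_pos: [0.5421, 0.2093, 0.1318]
ee_rot: [3.136, 0.006, -0.268]
force: [-1.3, -0.9, -1.5]
width: 0.0876
gripper_force: 0.0
1.8667 [0.5421 0.2093 0.1318] [ 3.1361  0.0059 -0.2678] [-1.26 -0.88 -1.49]Traceback (most recent call last):
  File "<stdin>", line 11, in <module>
  File "h.py", line 4, in ray
    c=arm.get_calibration(n); u=(np.array(px,float)-[c["cx"],c["cy"]])
ValueError: time passes only in moves, steps and waits
```

View pics/w3.png

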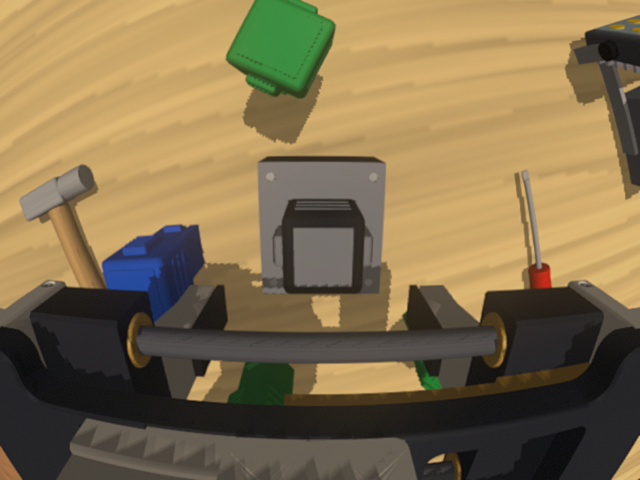

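The pack cap top is at (323,258) and the buttons are at (278,262) and (367,262), roughly centred between the fingers. Measuring offline with a cached calibration.

```bash
sed -i 's/^def ray/import functools\n@functools.lru_cache\ndef cal(n): return arm.get_calibration(n)\ndef ray/; s/c=arm.get_calibration(n); u/c=cal(n); u/' h.py
python3 - <<'E'
from h import *
T=np.load("T2.npy");im=cv2.imread("pics/w3.png")
s=arm.get_state();print(s["t"],s["eef_pos"].round(4),s["ee_rot"].round(4))
h=cv2.cvtColor(im,cv2.COLOR_BGR2HSV)
m=((h[...,1]<60)&(h[...,2]>75)).astype(np.uint8);m[:150]=0;m[293:]=0;m[:,:240]=0;m[:,400:]=0
cs,hi=cv2.findContours(m,cv2.RETR_LIST,cv2.CHAIN_APPROX_NONE)
for c in cs:
    if cv2.contourArea(c)<800: continue
    bb=cv2.boundingRect(c)
    for z in(.112,.056):
        P=np.array([ray("wrist",p[0],z,T)[:2] for p in c],np.float32)
        r=cv2.minAreaRect(P*1000);print(bb,z,np.round(r[0],1),np.round(r[1],1),round(r[2],1))
for p in((284,229),(364,229),(258,161),(385,161)):print(p,[ray("wrist",p,z,T).round(4) for z in(.112,.056)])
E
```

```text
1.9167 [0.5426 0.2092 0.1325] [ 3.1356  0.0055 -0.2676]
(293, 228, 61, 59) 0.112 [547.3 204.7] [34.6 35.9] 74.4
(293, 228, 61, 59) 0.056 [527.3 208.9] [44.2 45.8] 74.4
(258, 161, 128, 132) 0.112 [563.9 201.3] [69.9 77.9] 74.4
(258, 161, 128, 132) 0.056 [548.4 204.5] [89.3 99.5] 74.4
(284, 229) [array([0.5699, 0.2214, 0.112 ]), array([0.5561, 0.2301, 0.056 ])]
(364, 229) [array([0.5578, 0.1777, 0.112 ]), array([0.5407, 0.1743, 0.056 ])]
(258, 161) [array([0.6108, 0.2242, 0.112 ]), array([0.6083, 0.2337, 0.056 ])]
(385, 161) [array([0.5924, 0.1572, 0.112 ]), array([0.5849, 0.1481, 0.056 ])]
```

```bash
python3 -m crank '[{"dx":0,"dy":0,"dz":-0.01,"twist":0,"grip":1},{"dx":0,"dy":0,"dz":-0.01,"twist":0,"grip":1},{"dx":0,"dy":0,"dz":-0.01,"twist":0,"grip":1},{"dx":0,"dy":0,"dz":-0.01,"twist":0,"grip":1},{"dx":0,"dy":0,"dz":-0.01,"twist":0,"grip":1}]'
```

```text
t: 2.33
eef_pos: [0.5463, 0.2103, 0.1291]
ee_rot: [-3.14, -0.002, -0.269]
force: [-0.0, -1.0, 0.3]
width: 0.0875
gripper_force: 0.0
```

```bash
python3 -m crank '[{"dx":0.0015,"dy":-0.005,"dz":0,"twist":0,"grip":1},{"dx":0.0015,"dy":-0.005,"dz":-0.025,"twist":0,"grip":1},{"dx":0.0015,"dy":-0.005,"dz":-0.045,"twist":0,"grip":1},{"dx":0.0015,"dy":-0.005,"dz":-0.059,"twist":0,"grip":1},{"dx":0.0015,"dy":-0.005,"dz":-0.059,"twist":0,"grip":1}]'
python3 -m crank '[{"dx":0,"dy":0,"dz":0,"twist":0,"grip":0.55},{"dx":0,"dy":0,"dz":0,"twist":0,"grip":0.5},{"dx":0,"dy":0,"dz":0,"twist":0,"grip":0.45},{"dx":0,"dy":0,"dz":0,"twist":0,"grip":0.45},{"dx":0,"dy":0,"dz":0,"twist":0,"grip":0.45}]' 28
```

```text
t: 2.75
eef_pos: [0.5455, 0.2032, 0.066]
ee_rot: [3.139, 0.003, -0.27]
force: [-0.8, -0.2, -1.4]
width: 0.0874
gripper_force: 0.0
t: 3.17
eef_pos: [0.5475, 0.205, 0.0694]
ee_rot: [-3.14, -0.001, -0.269]
force: [0.2, 0.1, -1.1]
width: 0.0646
gripper_force: 0.0
```

Pose is right on target. Now close.

```bash
python3 -m crank '[{"dx":0,"dy":0,"dz":0,"twist":0,"grip":0.3},{"dx":0,"dy":0,"dz":0,"twist":0,"grip":0.2},{"dx":0,"dy":0,"dz":0,"twist":0,"grip":0.1},{"dx":0,"dy":0,"dz":0,"twist":0,"grip":0},{"dx":0,"dy":0,"dz":0,"twist":0,"grip":0}]' 28
python3 -m crank '[{"dx":0,"dy":0,"dz":0,"twist":0,"grip":0},{"dx":0,"dy":0,"dz":0,"twist":0,"grip":0},{"dx":0,"dy":0,"dz":0,"twist":0,"grip":0},{"dx":0,"dy":0,"dz":0,"twist":0,"grip":0},{"dx":0,"dy":0,"dz":0,"twist":0,"grip":0}]' 28
```

```text
t: 3.58
eef_pos: [0.5474, 0.2048, 0.0691]
ee_rot: [-3.141, -0.001, -0.269]
force: [-0.5, -1.2, 6.4]
width: 0.0475
gripper_force: 28.0
t: 4.0
eef_pos: [0.5474, 0.2048, 0.0691]
ee_rot: [-3.141, -0.001, -0.269]
force: [-1.1, -0.3, 6.1]
width: 0.0478
gripper_force: 28.0
```

Both buttons are fully in (48 mm). Lifting slowly, checking force.

```bash
python3 -m crank '[{"dx":0,"dy":0,"dz":0.001,"twist":0,"grip":0},{"dx":0,"dy":0,"dz":0.003,"twist":0,"grip":0},{"dx":0,"dy":0,"dz":0.005,"twist":0,"grip":0},{"dx":0,"dy":0,"dz":0.007,"twist":0,"grip":0},{"dx":0,"dy":0,"dz":0.007,"twist":0,"grip":0}]'
```

```text
t: 4.42
eef_pos: [0.5471, 0.2047, 0.0756]
ee_rot: [-3.142, -0.0, -0.269]
force: [0.8, -0.0, -1.5]
width: 0.0479
gripper_force: 28.0
```

```bash
python3 -m crank '[{"dx":0,"dy":0,"dz":0.008,"twist":0,"grip":0},{"dx":0,"dy":0,"dz":0.018,"twist":0,"grip":0},{"dx":0,"dy":0,"dz":0.03,"twist":0,"grip":0},{"dx":0,"dy":0,"dz":0.042,"twist":0,"grip":0},{"dx":0,"dy":0,"dz":0.055,"twist":0,"grip":0}]'
python3 -m crank '[{"dx":0,"dy":0,"dz":0.02,"twist":0,"grip":0},{"dx":0,"dy":0,"dz":0.04,"twist":0,"grip":0},{"dx":0,"dy":0,"dz":0.06,"twist":0,"grip":0},{"dx":0,"dy":0,"dz":0.065,"twist":0,"grip":0},{"dx":0,"dy":0,"dz":0.065,"twist":0,"grip":0}]'
python3 - <<'E'
from h import *
im=cv2.imread("pics/w2.png");T=np.load("T1.npy")
# coarse light block top (dark) from first wrist view
h=cv2.cvtColor(im,cv2.COLOR_BGR2HSV)
for p in((557,96),(604,73),(625,137),(584,167),(596,120)):print(p,ray("wrist",p,.056,T).round(3))
E
```

```text
t: 4.83
eef_pos: [0.5471, 0.2046, 0.1319]
ee_rot: [-3.141, -0.0, -0.269]
force: [0.5, 1.3, -1.5]
width: 0.0479
gripper_force: 28.0
t: 5.25
eef_pos: [0.548, 0.2052, 0.198]
ee_rot: [-3.138, -0.003, -0.269]
force: [0.4, -0.2, -2.3]
width: 0.0477
gripper_force: 28.0
(557, 96) [ 0.59  -0.119  0.056]
(604, 73) [ 0.609 -0.211  0.056]
(625, 137) [ 0.519 -0.232  0.056]
(584, 167) [ 0.496 -0.144  0.056]
(596, 120) [ 0.551 -0.178  0.056]
```

```bash
python3 -m crank '[{"dx":0,"dy":-0.02,"dz":0.0,"twist":3,"grip":0},{"dx":-0.01,"dy":-0.055,"dz":0.0,"twist":6,"grip":0},{"dx":-0.02,"dy":-0.09,"dz":0.0,"twist":9,"grip":0},{"dx":-0.03,"dy":-0.125,"dz":0.0,"twist":12,"grip":0},{"dx":-0.04,"dy":-0.16,"dz":0,"twist":15,"grip":0}]'
python3 -m crank '[{"dx":-0.01,"dy":-0.035,"dz":0.0,"twist":3,"grip":0},{"dx":-0.02,"dy":-0.07,"dz":0.0,"twist":6,"grip":0},{"dx":-0.03,"dy":-0.105,"dz":0.0,"twist":9,"grip":0},{"dx":-0.04,"dy":-0.14,"dz":0.0,"twist":11.5,"grip":0},{"dx":-0.045,"dy":-0.175,"dz":0,"twist":11.5,"grip":0}]'
python3 -m crank '[{"dx":0,"dy":-0.02,"dz":0,"twist":0,"grip":0},{"dx":0,"dy":-0.035,"dz":0,"twist":0,"grip":0},{"dx":0,"dy":-0.035,"dz":0,"twist":0,"grip":0},{"dx":0,"dy":-0.035,"dz":0,"twist":0,"grip":0},{"dx":0,"dy":-0.035,"dz":0,"twist":0,"grip":0}]'
python3 - <<'E'
from h import *
s=arm.get_state();np.save("T3.npy",tool(s));print(s["eef_pos"],s["ee_rot"])
cv2.imwrite("pics/w4.png",arm.grab_frame("wrist")[:,:,::-1])
E
```

```text
t: 5.67
eef_pos: [0.5054, 0.0431, 0.1941]
ee_rot: [3.141, 0.002, -0.004]
force: [1.0, 0.4, -2.2]
width: 0.0479
gripper_force: 28.0
t: 6.08
eef_pos: [0.4598, -0.1317, 0.1946]
ee_rot: [-3.141, 0.001, 0.196]
force: [1.6, -0.5, -2.9]
width: 0.048
gripper_force: 28.0
t: 6.5
eef_pos: [0.4615, -0.1651, 0.1946]
ee_rot: [-3.141, 0.001, 0.193]
force: [-0.2, 0.8, -1.3]
width: 0.0479
gripper_force: 28.0
[ 0.4614694  -0.1651141   0.19464634] [-3.14097897e+00  1.25655580e-03  1.92903942e-01]
```

View pics/w4.png

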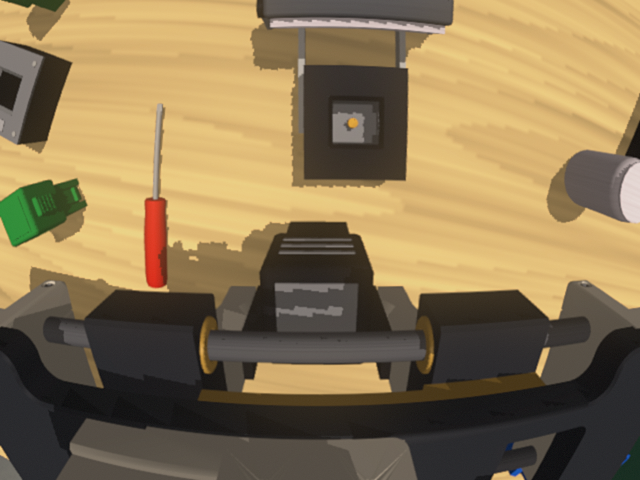

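The light's dark block top is at (304-408, 66-181), with the well mouth at (329-384, 96-146) and the brass pin at (353,123). The pack is held upright in the fingers. Measuring the mouth.

```bash
python3 - <<'E'
from h import *
T=np.load("T3.npy");im=cv2.imread("pics/w4.png");g=im.max(2)
print(g[120,295:415:2].tolist()); print(g[60:190:3,318].tolist())
m=(g<75).astype(np.uint8);m[:62]=0;m[190:]=0;m[:,:285]=0;m[:,425:]=0
m=cv2.morphologyEx(m,cv2.MORPH_OPEN,np.ones((7,7)))
c=max(cv2.findContours(m,0,1)[0],key=cv2.contourArea)
P=np.array([ray("wrist",p[0],.056,T)[:2] for p in c],np.float32)
r=cv2.minAreaRect(P*1000);print(cv2.boundingRect(c),np.round(r[0],1),np.round(r[1],1),r[2])
Q=[ray("wrist",p,.056,T)[:2]*1000 for p in((329,97),(384,96),(384,146),(330,147))]
print(np.round(Q,1),np.mean(Q,0).round(1))
E
```

```text
[141, 138, 118, 117, 91, 63, 64, 62, 62, 62, 61, 61, 60, 58, 59, 57, 54, 46, 52, 142, 145, 144, 144, 143, 145, 143, 118, 206, 225, 225, 221, 178, 142, 146, 123, 85, 85, 85, 86, 87, 85, 72, 66, 49, 51, 58, 58, 59, 60, 61, 62, 62, 65, 65, 65, 62, 134, 227, 226, 227]
[127, 125, 56, 59, 59, 60, 60, 60, 57, 59, 60, 60, 60, 59, 61, 59, 58, 59, 59, 58, 59, 59, 60, 60, 60, 60, 60, 61, 60, 63, 61, 63, 63, 64, 64, 63, 66, 66, 65, 64, 136, 139, 230, 226]
(304, 65, 103, 114) [ 552.9 -180.1] [98.7 88.1] 11.162591934204102
[[ 569.1 -153.8]
 [ 580.3 -199.6]
 [ 537.4 -208.6]
 [ 526.8 -163. ]] [ 553.4 -181.3]
```

```bash
python3 -m crank '[{"dx":0.03,"dy":-0.005,"dz":0,"twist":0,"grip":0},{"dx":0.06,"dy":-0.01,"dz":0,"twist":0,"grip":0},{"dx":0.0915,"dy":-0.0155,"dz":0,"twist":0.1,"grip":0},{"dx":0.0915,"dy":-0.0155,"dz":-0.02,"twist":0.1,"grip":0},{"dx":0.0915,"dy":-0.0155,"dz":-0.04,"twist":0.1,"grip":0}]'
python3 -m crank '[{"dx":0,"dy":0,"dz":-0.015,"twist":0,"grip":0},{"dx":0,"dy":0,"dz":-0.03,"twist":0,"grip":0},{"dx":0,"dy":0,"dz":-0.03,"twist":0,"grip":0},{"dx":0,"dy":0,"dz":-0.03,"twist":0,"grip":0},{"dx":0,"dy":0,"dz":-0.03,"twist":0,"grip":0}]'
```

```text
t: 6.97
eef_pos: [0.5559, -0.1799, 0.155]
ee_rot: [3.141, -0.002, 0.197]
force: [-1.3, 0.3, -3.5]
width: 0.048
gripper_force: 28.0
t: 7.38
eef_pos: [0.5543, -0.1804, 0.1264]
ee_rot: [3.141, -0.001, 0.196]
force: [-0.1, -0.2, -2.1]
width: 0.0483
gripper_force: 28.0
```

```bash
python3 -m crank '[{"dx":-0.001,"dy":0,"dz":-0.003,"twist":0,"grip":0},{"dx":-0.001,"dy":0,"dz":-0.006,"twist":0,"grip":0},{"dx":-0.001,"dy":0,"dz":-0.009,"twist":0,"grip":0},{"dx":-0.001,"dy":0,"dz":-0.012,"twist":0,"grip":0},{"dx":-0.001,"dy":0,"dz":-0.014,"twist":0,"grip":0}]'
```

```text
t: 7.8
eef_pos: [0.5524, -0.1809, 0.1112]
ee_rot: [-3.142, 0.0, 0.195]
force: [-0.4, -0.3, -1.6]
width: 0.0476
gripper_force: 28.0
```

```bash
python3 -m crank '[{"dx":0,"dy":0,"dz":-0.001,"twist":0,"grip":0},{"dx":0,"dy":0,"dz":-0.002,"twist":0,"grip":0},{"dx":0,"dy":0,"dz":-0.003,"twist":0,"grip":0},{"dx":0,"dy":0,"dz":-0.004,"twist":0,"grip":0},{"dx":0,"dy":0,"dz":-0.005,"twist":0,"grip":0}]'
```

```text
t: 8.22
eef_pos: [0.5525, -0.1809, 0.1064]
ee_rot: [3.142, 0.0, 0.195]
force: [0.5, -0.2, -2.1]
width: 0.048
gripper_force: 28.0
```

```bash
python3 -m crank '[{"dx":0,"dy":0,"dz":-0.003,"twist":0,"grip":0},{"dx":0,"dy":0,"dz":-0.006,"twist":0,"grip":0},{"dx":0,"dy":0,"dz":-0.009,"twist":0,"grip":0},{"dx":0,"dy":0,"dz":-0.012,"twist":0,"grip":0},{"dx":0,"dy":0,"dz":-0.015,"twist":0,"grip":0}]'
python3 -m crank '[{"dx":0,"dy":0,"dz":-0.001,"twist":0,"grip":0},{"dx":0,"dy":0,"dz":-0.002,"twist":0,"grip":0},{"dx":0,"dy":0,"dz":-0.003,"twist":0,"grip":0},{"dx":0,"dy":0,"dz":-0.004,"twist":0,"grip":0},{"dx":0,"dy":0,"dz":-0.005,"twist":0,"grip":0}]'
```

```text
t: 8.63
eef_pos: [0.5525, -0.1809, 0.0911]
ee_rot: [-3.142, 0.0, 0.195]
force: [-1.1, -0.7, -2.0]
width: 0.0478
gripper_force: 28.0
t: 9.05
eef_pos: [0.5527, -0.1809, 0.0867]
ee_rot: [3.141, -0.0, 0.195]
force: [-0.7, 0.4, 1.1]
width: 0.0481
gripper_force: 28.0
```

```bash
python3 -m crank '[{"dx":0,"dy":0,"dz":-0.001,"twist":0,"grip":0},{"dx":0,"dy":0,"dz":-0.002,"twist":0,"grip":0},{"dx":0,"dy":0,"dz":-0.003,"twist":0,"grip":0},{"dx":0,"dy":0,"dz":-0.004,"twist":0,"grip":0},{"dx":0,"dy":0,"dz":-0.004,"twist":0,"grip":0}]'
```

```text
t: 9.47
eef_pos: [0.5526, -0.1809, 0.0825]
ee_rot: [3.141, -0.0, 0.195]
force: [-1.2, 0.5, 1.7]
width: 0.0479
gripper_force: 28.0
```

```bash
python3 -m crank '[{"dx":0,"dy":0,"dz":-0.001,"twist":0,"grip":0},{"dx":0,"dy":0,"dz":-0.0015,"twist":0,"grip":0},{"dx":0,"dy":0,"dz":-0.002,"twist":0,"grip":0},{"dx":0,"dy":0,"dz":-0.0025,"twist":0,"grip":0},{"dx":0,"dy":0,"dz":-0.003,"twist":0,"grip":0}]'
```

```text
t: 9.88
eef_pos: [0.5527, -0.1809, 0.0795]
ee_rot: [3.141, -0.0, 0.195]
force: [-1.3, 0.0, 4.2]
width: 0.0479
gripper_force: 28.0
```

```bash
python3 -m crank '[{"dx":0,"dy":0,"dz":-0.0003,"twist":0,"grip":0},{"dx":0,"dy":0,"dz":-0.0006,"twist":0,"grip":0},{"dx":0,"dy":0,"dz":-0.001,"twist":0,"grip":0},{"dx":0,"dy":0,"dz":-0.001,"twist":0,"grip":0},{"dx":0,"dy":0,"dz":-0.001,"twist":0,"grip":0}]'
```

```text
t: 10.3
eef_pos: [0.5526, -0.1809, 0.0785]
ee_rot: [3.142, -0.0, 0.195]
force: [-1.4, 1.4, 2.3]
width: 0.0479
gripper_force: 28.0
```

```bash
python3 -m crank '[{"dx":0,"dy":0,"dz":-0.0003,"twist":0,"grip":0},{"dx":0,"dy":0,"dz":-0.0006,"twist":0,"grip":0},{"dx":0,"dy":0,"dz":-0.001,"twist":0,"grip":0},{"dx":0,"dy":0,"dz":-0.001,"twist":0,"grip":0},{"dx":0,"dy":0,"dz":-0.001,"twist":0,"grip":0}]'
```

```text
t: 10.72
eef_pos: [0.5526, -0.1809, 0.0774]
ee_rot: [3.142, -0.0, 0.195]
force: [-0.8, 0.2, 2.6]
width: 0.048
gripper_force: 28.0
```

```bash
python3 -m crank '[{"dx":0,"dy":0,"dz":-0.0003,"twist":0,"grip":0},{"dx":0,"dy":0,"dz":-0.0006,"twist":0,"grip":0},{"dx":0,"dy":0,"dz":-0.001,"twist":0,"grip":0},{"dx":0,"dy":0,"dz":-0.001,"twist":0,"grip":0},{"dx":0,"dy":0,"dz":-0.001,"twist":0,"grip":0}]'
```

```text
t: 11.13
eef_pos: [0.5529, -0.1809, 0.0773]
ee_rot: [3.141, -0.001, 0.195]
force: [-2.4, 0.8, 9.9]
width: 0.0482
gripper_force: 28.0
```

```bash
python3 -m crank '[{"dx":0,"dy":0,"dz":-0.0003,"twist":0,"grip":0},{"dx":0,"dy":0,"dz":-0.0006,"twist":0,"grip":0},{"dx":0,"dy":0,"dz":-0.001,"twist":0,"grip":0},{"dx":0,"dy":0,"dz":-0.001,"twist":0,"grip":0},{"dx":0,"dy":0,"dz":-0.001,"twist":0,"grip":0}]'
```

```text
t: 11.55
eef_pos: [0.553, -0.181, 0.0772]
ee_rot: [3.141, -0.001, 0.196]
force: [-5.0, 2.0, 17.1]
width: 0.0477
gripper_force: 28.0
```

Hard stop at 39.7 mm depth with 17 N: home. Opening while keeping light pressure.

```bash
python3 -m crank '[{"dx":0,"dy":0,"dz":0,"twist":0,"grip":0.15},{"dx":0,"dy":0,"dz":0,"twist":0,"grip":0.25},{"dx":0,"dy":0,"dz":0,"twist":0,"grip":0.35},{"dx":0,"dy":0,"dz":0,"twist":0,"grip":0.45},{"dx":0,"dy":0,"dz":0,"twist":0,"grip":0.6}]'
python3 -m crank '[{"dx":0,"dy":0,"dz":0,"twist":0,"grip":0.8},{"dx":0,"dy":0,"dz":0,"twist":0,"grip":0.9},{"dx":0,"dy":0,"dz":0,"twist":0,"grip":0.9},{"dx":0,"dy":0,"dz":0,"twist":0,"grip":0.9},{"dx":0,"dy":0,"dz":0,"twist":0,"grip":0.9}]'
```

```text
t: 11.97
eef_pos: [0.5527, -0.1808, 0.0756]
ee_rot: [-3.142, -0.001, 0.195]
force: [0.0, -0.2, -0.6]
width: 0.0655
gripper_force: 0.0
t: 12.38
eef_pos: [0.5524, -0.1808, 0.0752]
ee_rot: [-3.141, 0.0, 0.195]
force: [-0.2, 0.5, 0.2]
width: 0.0832
gripper_force: 0.0
```

```bash
python3 -m crank '[{"dx":0,"dy":0,"dz":0.02,"twist":0,"grip":0.9},{"dx":0,"dy":0,"dz":0.05,"twist":0,"grip":0.9},{"dx":0,"dy":0,"dz":0.085,"twist":0,"grip":0.9},{"dx":0,"dy":0,"dz":0.12,"twist":0,"grip":0.9},{"dx":-0.03,"dy":0,"dz":0.14,"twist":0,"grip":0.9}]'
python3 -m crank '[{"dx":-0.035,"dy":0,"dz":0,"twist":0,"grip":0.9},{"dx":-0.04,"dy":0,"dz":0,"twist":0,"grip":0.9},{"dx":-0.04,"dy":0,"dz":0,"twist":0,"grip":0.9},{"dx":-0.04,"dy":0,"dz":0,"twist":0,"grip":0.9},{"dx":-0.04,"dy":0,"dz":0,"twist":0,"grip":0.9}]'
python3 - <<'E'
from h import *
s=arm.get_state();np.save("T4.npy",tool(s));im=arm.grab_frame("wrist")[:,:,::-1];cv2.imwrite("pics/w5.png",im)
im2=arm.grab_frame("scene")[:,:,::-1]
a=cv2.resize(im[20:290,200:480],(415,400),interpolation=2);b=cv2.resize(im2[160:260,210:310],(385,400),interpolation=2)
cv2.imwrite("pics/w5c.png",np.hstack([a,b]))
T=np.load("T4.npy")
E
```

```text
t: 12.8
eef_pos: [0.5269, -0.1814, 0.2188]
ee_rot: [3.139, -0.004, 0.196]
force: [1.2, 0.4, 1.6]
width: 0.083
gripper_force: 0.0
t: 13.22
eef_pos: [0.4831, -0.1809, 0.2152]
ee_rot: [3.142, 0.0, 0.195]
force: [1.0, -0.6, 0.6]
width: 0.0833
gripper_force: 0.0
```

View pics/w5c.png

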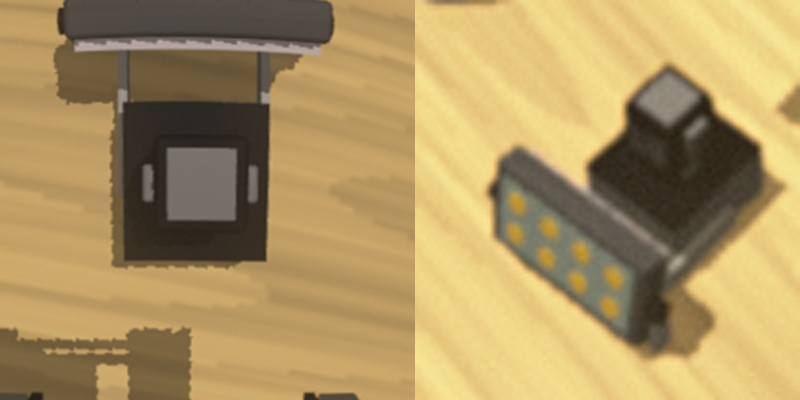

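The pack stands upright and centred in the light's well (crop centre (201,184)). Both buttons are sprung out symmetrically at crop (148,183) and (253,183), about 60 mm over both. The gripper is clear, so I'm handing in.

```bash
python3 -c "
from station import arm
print(arm.job_done())"
```

```text
the job is handed in; nothing more can be done
None
```

The job is handed in: the pack is off the charger and in the work light, pressed to the hard stop about 40 mm below the rim. The last picture shows both buttons sprung out and the gripper clear, but the hand-in returned no verdict and I did not tug the pack to test the lock.

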